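# Find the loose terminal bolt and hold its cap open

### The arm

A 6-joint arm with a two-finger parallel gripper is mounted at the origin on the work surface. World frame = base frame: x ahead of the robot, y to its left, z up, the work surface at z = 0. Lengths are in m, angles in rad, forces in N, time in s.
With the tool pointing down it reaches from about 0.3 to 0.875 m from the base axis. Payload 6.4 kg.
Tool frame: the origin (TCP) lies midway between the tips of the shut fingers; the grasp point (between the pads) lies grasp_offset behind it (grasp_offset is the distance from the TCP to the grasp point, in m); z points along the fingers, x is the direction in which the jaws open and shut, and the axes are right-handed (so a half turn about z gives the same grasp; the last joint's range is limited). The gripper opens to 85 mm and grips with 20 to 120 N. Pads are 22 mm wide; open, the fingers measure 114 mm over their backs; the gripper's body (76 mm by 85 mm) begins 54 mm behind the grasp point. The pads swing forward as they close: fully open they stand 13 mm farther back than shut.
Start: joints at [1.061, 0.181, 1.607, -0, 1.354, -0.206], TCP at [0.172, 0.549, 0.21] pointing down, gripper open.
Joint ranges: [-2.99, 2.99], [-0.89, 2.07], [0.3, 2.58], [-1.14, 4.28], [0, 2.63], [-3.12, 3.12]. Speed limits (rad/s): [2.57, 2.57, 3.01, 3.14, 3.14, 3.14].

### API

Orientations are given as a rotation vector (axis times angle).
In Python, from station import read_state, snapshot, camera_params, finish_job, grasp_offset gives the robot as it stands.
- The arm moves only by the shell command python3 -m creep 'ROWS' [OPENING]. ROWS is JSON, a list that holds one entry, the list of rows, each a list of 4 numbers: the shift along the tool's x, y, z in m, then the turn about the tool's z in rad. In form: [[[tx, ty, tz, twist], ...]]. A call has 1 to 5 rows; each row is the pose to reach, as a shift and turn from the pose measured when the call began, along the tool's axes at that moment; what a row does not reach only later rows make up. A row lasts 1/8 s, in which the tool goes at most 62.5 mm and 10.7 degrees, less where a joint would pass 70% of its speed; a pose out of reach is approached as far as the arm can. A call with a gripper value outside its range is refused whole. OPENING is the opening, from 0 (shut) to 1 (fully open), set as the call begins (- or left out, the last holds). The fingers move at their own pace and stop on an object; the grip force is fixed at half the most. Time passes only in rows, so rows that repeat a pose let the fingers close. It gives the time, the measured TCP pose, the force and the opening at its end, in the units of the state.
- read_state(): the state, without advancing time (a new reading comes with each control period).
- snapshot(name): name is "side" or "top" or "wrist"; returns the picture (400x640x3 uint8, blue, green, red); there is no depth.
- camera_params(name): a dict with "fx", "fy", "cx", "cy" (pixels), "R" (3x3) and "t" (3): a world point X has camera coordinates R X + t; the wrist camera has in their place "T_tool_cam" (4x4, takes a point from camera to tool coordinates, whose origin is the TCP and whose axes are the tool frame's). Camera axes: x right, y down, z forward; pixel columns grow to the right and rows downward; lengths in m; the calibration is good to about 2 mm. A picture is of the moment at which its call begins: read the wrist's pose just before it. camera_params takes no time and is no camera call.
- finish_job(): hands the job in, once; it reports no verdict.
The state is a dict: "time": time; "joint_positions": joint angles; "joint_vel": joint speeds; "joint_efforts": joint torques, N m; "tcp_pos": TCP position; "tcp_rot": TCP orientation; "contact_force": force on the tool from outside, world axes, zero at the start; "moment": the same for the moment, N m; "gripper_width": finger opening in m.
Only numpy, scipy, OpenCV 4.12 (cv2) and the standard library are available. Lean on these libraries where they do the work, as an engineer would, in place of code of your own. Each camera call takes 0.05 s, during which the arm holds its last target. There are 200 camera calls.

### The job

One of the three brass bolts on the grey power distribution box is loose: tap the bolt heads from above, one after another and not hard, until you find the one that sinks, and push that one down as far as it goes. Then lift the orange cap directly behind that bolt to at least 55 degrees open and finish while still holding it there with the gripper, so that a colleague can get at the terminal; leave the other two caps shut, lift no cap before its bolt has proved loose, and do not disturb the meter, dish and screwdriver.

Things in the scene. Friction and masses are not known exactly. Their poses are not given: they have to be found in the camera images.
- dist_box: Grey power distribution box, 170 x 320 x 50 mm (x, y, z), fixed. Origin: centre of its underside; x from bolts to cap hinges, y along the row to the left station, z up. On top three stations, alike to look at, at y = +100 left, 0 middle, -100 right: a brass bolt (x = -45 mm) and right behind it an orange hinged cap (x -10 to +60 mm). Which bolt is loose changes each time.
- bolt_left_top (a point): Centre of the top face of the left brass hex bolt head (23 mm across, its top 20 mm above the box's top, i.e. 70 mm above the table, until it sinks; an 8 mm high black collar, 32 mm across, surrounds its foot).
- bolt_left (a joint): How far the left bolt has been pushed down, m. All start at 0. A tight bolt gives less than 1.5 mm under a tap of 6 to 20 N; the loose one slides down under about 3 to 4 N (6 N does it surely), stops after 8 mm and stays down.
- cap_left (a joint): Opening angle of the left orange cap, rad: 0 shut (lying flat), 1.4 at its stop. A weak spring and its 90 g weight shut it when let go; about 1 to 2 N at the tab lifts it.
- cap_left_tab (a point): Grip point of the left cap: centre of the upright tab's round head (18 mm diameter, 10 mm thick, flat faces looking along the box's y: pinch there). Shut: 86 mm above the table, 28 mm above the cap's upper face, 45 mm behind the bolt; tab top 9 mm higher. Stem below it 14 mm deep. Cap 60 mm wide, 70 deep, 6 thick. The tab can turn between the pads: the hand need not tilt.
- cap_left_hinge (a point): Middle of the left cap's hinge line (along the box's y), 52 mm above the table, at x = +60 mm of the box. Shut, the tab's grip point is 60 mm in front of it (-x of the box) and 34 mm above it; opening raises the cap's front edge and carries the tab up and back towards the hinge.
- bolt_middle_top (a point): Centre of the top face of the middle brass hex bolt head (23 mm across, its top 20 mm above the box's top, i.e. 70 mm above the table, until it sinks; an 8 mm high black collar, 32 mm across, surrounds its foot).
- bolt_middle (a joint): How far the middle bolt has been pushed down, m. All start at 0. A tight bolt gives less than 1.5 mm under a tap of 6 to 20 N; the loose one slides down under about 3 to 4 N (6 N does it surely), stops after 8 mm and stays down.
- cap_middle (a joint): Opening angle of the middle orange cap, rad: 0 shut (lying flat), 1.4 at its stop. A weak spring and its 90 g weight shut it when let go; about 1 to 2 N at the tab lifts it.
- cap_middle_tab (a point): Grip point of the middle cap: centre of the upright tab's round head (18 mm diameter, 10 mm thick, flat faces looking along the box's y: pinch there). Shut: 86 mm above the table, 28 mm above the cap's upper face, 45 mm behind the bolt; tab top 9 mm higher. Stem below it 14 mm deep. Cap 60 mm wide, 70 deep, 6 thick. The tab can turn between the pads: the hand need not tilt.
- cap_middle_hinge (a point): Middle of the middle cap's hinge line (along the box's y), 52 mm above the table, at x = +60 mm of the box. Shut, the tab's grip point is 60 mm in front of it (-x of the box) and 34 mm above it; opening raises the cap's front edge and carries the tab up and back towards the hinge.
- bolt_right_top (a point): Centre of the top face of the right brass hex bolt head (23 mm across, its top 20 mm above the box's top, i.e. 70 mm above the table, until it sinks; an 8 mm high black collar, 32 mm across, surrounds its foot).
- bolt_right (a joint): How far the right bolt has been pushed down, m. All start at 0. A tight bolt gives less than 1.5 mm under a tap of 6 to 20 N; the loose one slides down under about 3 to 4 N (6 N does it surely), stops after 8 mm and stays down.
- cap_right (a joint): Opening angle of the right orange cap, rad: 0 shut (lying flat), 1.4 at its stop. A weak spring and its 90 g weight shut it when let go; about 1 to 2 N at the tab lifts it.
- cap_right_tab (a point): Grip point of the right cap: centre of the upright tab's round head (18 mm diameter, 10 mm thick, flat faces looking along the box's y: pinch there). Shut: 86 mm above the table, 28 mm above the cap's upper face, 45 mm behind the bolt; tab top 9 mm higher. Stem below it 14 mm deep. Cap 60 mm wide, 70 deep, 6 thick. The tab can turn between the pads: the hand need not tilt.
- cap_right_hinge (a point): Middle of the right cap's hinge line (along the box's y), 52 mm above the table, at x = +60 mm of the box. Shut, the tab's grip point is 60 mm in front of it (-x of the box) and 34 mm above it; opening raises the cap's front edge and carries the tab up and back towards the hinge.
- meter: Bystander: red handheld meter lying flat, 135 x 75 x 36 mm, loose, origin at the centre of its underside.
- dish: Bystander: empty blue plastic parts dish, 120 mm across, 30 mm high, loose, origin at the centre of its underside.
- driver: Bystander: red-handled screwdriver lying flat, about 170 mm long, loose, beyond the hinges, origin under its middle.

How it is judged:
By the outcome, as a careful person would: the job done as asked, in the order asked, and still so for the second after the job is handed in, while the arm keeps its last pose, push and grip.
It also fails if it takes over 51 s, if anything falls off the work surface, if the arm or the gripper's body presses on something with over 40 N, if the wrist force passes 120 N, or if a joint passes its speed limit or range.

## Working session

There is one attempt and no reset: what is moved stays moved. The work goes in short steps, Python scripts to look and compute and a shell command to move; the robot and the scene stay as the last step left them, time stands still between calls to the robot, and variables do not carry over. Pictures are saved under pics/ and viewed, about 8 in all and at most 12, crops included, and the job is handed in when it is done.

```bash
mkdir -p pics; ls
python3 - <<'E'
from station import *
import cv2,numpy as np
s=read_state();print(s['time'],s['tcp_pos'],s['tcp_rot'],s['contact_force'],s['gripper_width'],grasp_offset)
for n in('top','side'):
    cv2.imwrite(f'pics/{n}0.png',snapshot(n));c=camera_params(n);print(n,c['fx'],c['cx'],c['cy'],np.round(c['R'],3).tolist(),c['t'])
print(camera_params('wrist'))
E
```

```text
pics
0.0 [0.17168865 0.54815804 0.20939271] [ 2.53146061e+00  1.85928096e+00 -2.48641050e-03] [ 0.67488034 -0.93945526  0.48074183] 0.08515671542054537 0.0187
top 407.1980000222271 320.59486031687055 198.7951423168789 [[0.007, -1.0, 0.022], [-0.988, -0.011, -0.153], [0.153, -0.02, -0.988]] [-0.00108708  0.61413011  0.98823596]
side 382.22831898481144 320.3574363270525 197.84205284659492 [[-0.864, -0.503, 0.001], [-0.284, 0.486, -0.827], [0.416, -0.714, -0.563]] [0.55737059 0.24314469 0.6612642 ]
{'fx': 343.5484469907369, 'fy': 343.5484469907369, 'cx': 324.9122941389407, 'cy': 198.46684757889747, 'T_tool_cam': array([[ 9.99999917e-01,  3.96699144e-04,  8.75683035e-05,
         1.28039154e-03],
       [-4.04548676e-04,  9.52702485e-01,  3.03904281e-01,
        -7.79615142e-02],
       [ 3.71320279e-05, -3.03904292e-01,  9.52702566e-01,
        -1.64554576e-01],
       [ 0.00000000e+00,  0.00000000e+00,  0.00000000e+00,
         1.00000000e+00]])}
```

View pics/top0.png

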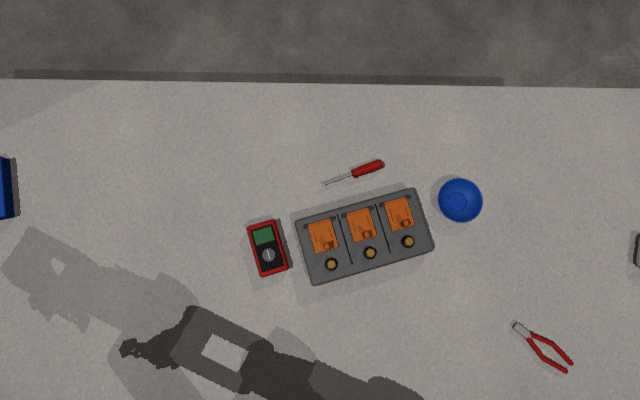

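View pics/side0.png

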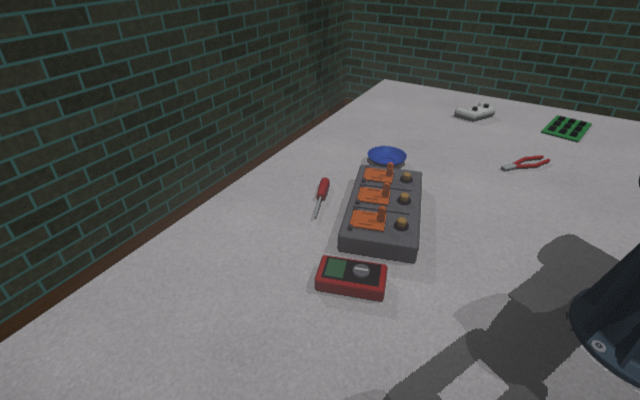

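Top: bolts at about (331,264) left, (370,253) middle and (408,241) right, with the caps behind them. The meter is at the left, the dish at the right and the driver beyond the hinges. I'll enlarge both views to refine this.

Run:
```python
import cv2,numpy as np
a=cv2.imread('pics/top0.png')[180:295,285:445];b=cv2.imread('pics/side0.png')[150:270,330:430]
a=cv2.resize(a,None,fx=5,fy=5,interpolation=cv2.INTER_CUBIC);cv2.imwrite('pics/a.png',a)
b=cv2.resize(b,None,fx=5,fy=5,interpolation=cv2.INTER_CUBIC);cv2.imwrite('pics/b.png',b)
```

```text
(no output)
```

View pics/a.png

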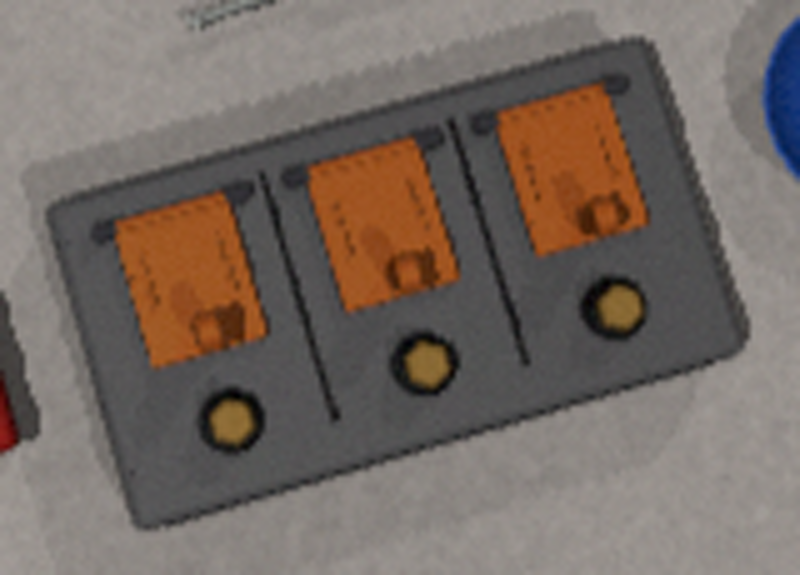

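View pics/b.png

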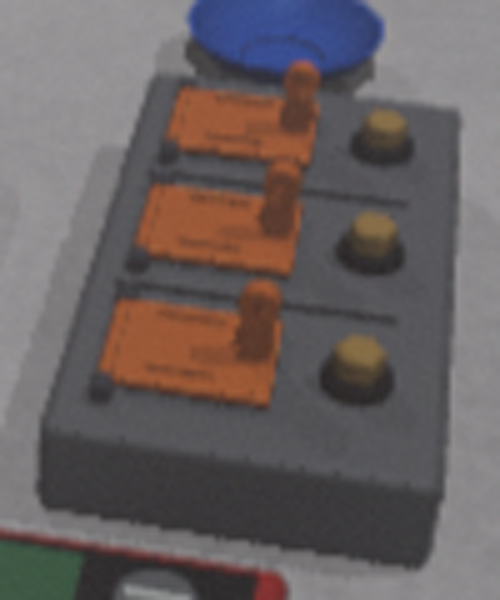

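Crop: the bolt tops in the top view are at (233,420), (428,364) and (617,306). In the side view they are at (361,350), (374,228) and (386,124), with tab heads at about (261,297), (283,177) and (301,79). Next I fit the box pose.

```bash
cat > h.py <<'E'
from station import *
import numpy as np
from scipy.optimize import least_squares
from scipy.spatial.transform import Rotation as Ro
def proj(n,X):
    c=camera_params(n);p=np.atleast_2d(X)@np.array(c['R']).T+c['t']
    return p[:,:2]/p[:,2:]*[c['fx'],c['fy']]+[c['cx'],c['cy']]
Y=[.1,0,-.1]
B=np.array([[-.045,y,.07] for y in Y]);T=np.array([[0,y,.086] for y in Y])
def W(p,L): 
    c,s=np.cos(p[2]),np.sin(p[2]);L=np.atleast_2d(L);return np.c_[p[0]+c*L[:,0]-s*L[:,1],p[1]+s*L[:,0]+c*L[:,1],L[:,2]]
def tool(p,L,yawoff=0):
    """shift in tool axes from present TCP to box-frame point L for TCP"""
    s=read_state();R=Ro.from_rotvec(s['tcp_rot']).as_matrix()
    return R.T@(W(p,L)[0]-s['tcp_pos']),R
E
python3 - <<'E'
from h import *
to=lambda a,o:(np.array(a)+.5)/5-.5+o
tb=to([(233,420),(428,364),(617,306)],[285,180]);sb=to([(361,350),(374,228),(386,124)],[330,150]);st=to([(261,297),(283,177),(301,79)],[330,150])
f=lambda p:np.r_[(proj('top',W(p,B))-tb).ravel(),(proj('side',W(p,B))-sb).ravel(),(proj('side',W(p,T))-st).ravel()]
r=least_squares(f,[.55,0,.2]);print(r.x,np.round(r.fun,1));
f1=lambda p:(proj('top',W(p,B))-tb).ravel()
r1=least_squares(f1,r.x);print('top only',r1.x,np.round(r1.fun,1))
p=r.x;print(W(p,B),W(p,T))
s=read_state();R=Ro.from_rotvec(s['tcp_rot']).as_matrix();print(R)
print('box x,y in tool',R.T@[np.cos(p[2]),np.sin(p[2]),0],R.T@[-np.sin(p[2]),np.cos(p[2]),0])
print(R.T@(W(p,B).mean(0)-s['tcp_pos']))
E
```

```text
[ 0.52467447 -0.10407463  0.28682922] [-0.5 -0.7 -0.2 -0.9  0.7 -0.6  0.2 -0.2  0.5 -0.8  0.4 -0.9  0.   1.4
  0.2  1.2  0.5  0.6]
top only [ 0.52289947 -0.10377761  0.29202866] [-0.4  0.3 -0.2 -0.2  0.7 -0.1]
[[ 0.45322167 -0.02089111  0.07      ]
 [ 0.48151291 -0.11680568  0.07      ]
 [ 0.50980415 -0.21272026  0.07      ]] [[ 0.49638323 -0.00816005  0.086     ]
 [ 0.52467447 -0.10407463  0.086     ]
 [ 0.55296571 -0.1999892   0.086     ]]
[[ 2.99135466e-01  9.54210325e-01 -7.93251715e-04]
 [ 9.54209363e-01 -2.99136326e-01 -1.39658250e-03]
 [-1.56992384e-03 -3.39160858e-04 -9.99998710e-01]]
box x,y in tool [ 0.55687218  0.8305974  -0.00115595] [ 0.83059672 -0.55687328 -0.00111511]
[-0.54165429  0.49459928  0.14014047]
```

```bash
python3 -m creep '[[[-0.043,0.041,0,-0.15],[-0.086,0.082,0,-0.3],[-0.129,0.123,0,-0.45],[-0.172,0.164,0,-0.59],[-0.215,0.205,0,-0.59]]]' 0
python3 - <<'E'
from h import *
p=[.5245,-.104,.287]
print(tool(p,[-.045,.1,.11]))
E
```

```text
time: 0.72
tcp_pos: [0.3033, 0.28, 0.2096]
tcp_rot: [1.879, 2.517, -0.002]
contact_force: [0.8, 0.1, 0.3]
gripper_width: -0.0002
(array([-0.33084372,  0.05812147,  0.09991452]), array([[-2.84354952e-01,  9.58718883e-01, -6.03403751e-04],
       [ 9.58718281e-01,  2.84353852e-01, -1.46430281e-03],
       [-1.23227457e-03, -9.94875962e-04, -9.99998746e-01]]))
```

```bash
python3 -m creep '[[[-0.06,0.011,0,0],[-0.12,0.022,0,0],[-0.18,0.032,0.01,0],[-0.24,0.043,0.02,0],[-0.295,0.053,0.03,0]]]' 0;  python3 -m creep '[[[-0.036,0.005,0.02,0],[-0.036,0.005,0.02,0],[-0.036,0.005,0.02,0]]]'
python3 - <<'E'
from h import *
import cv2
p=[.5245,-.104,.287]
print(tool(p,[-.045,.1,.09])[0])
im=snapshot('wrist');cv2.imwrite('pics/w1.png',im)
s=read_state();c=camera_params('wrist')
R=Ro.from_rotvec(s['tcp_rot']).as_matrix();T=c['T_tool_cam']
for L in [[-.045,.1,.07],[-.045,0,.07],[0,.1,.086]]:
    q=R.T@(W(p,L)[0]-s['tcp_pos']);q=T[:3,:3].T@(q-T[:3,3]);print(q[:2]/q[2]*c['fx']+[c['cx'],c['cy']])
print(s['tcp_pos'],s['contact_force'])
E
```

```text
time: 1.35
tcp_pos: [0.4385, 0.0101, 0.1796]
tcp_rot: [1.88, 2.516, -0.002]
contact_force: [1.3, 0.7, 0.4]
gripper_width: 0.0001
time: 1.72
tcp_pos: [0.453, -0.0226, 0.1594]
tcp_rot: [-1.881, -2.516, 0.002]
contact_force: [0.5, 0.9, -0.8]
gripper_width: -0.0
[0.00166505 0.00064404 0.06942518]
[325.3337285  194.03772213]
[196.13681698 193.83661144]
[325.2390186  256.05748872]
[ 0.45318115 -0.02226054  0.15979627] [ 0.34588465 -0.09009411  0.48113908]
```

View pics/w1.png

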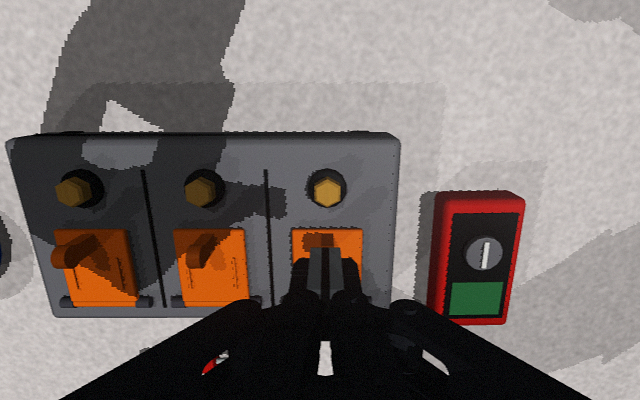

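Left bolt at (328,192), predicted at (325,194). So the box sits about 2 mm to the +y/−x side of my fit. I'll correct for that and descend.

```bash
python3 -m creep '[[[0.003,-0.001,0.04,0],[0.003,-0.001,0.075,0],[0.003,-0.001,0.084,0],[0.003,-0.001,0.084,0]]]'; python3 -m creep '[[[0,0,0.002,0],[0,0,0.003,0],[0,0,0.004,0],[0,0,0.004,0]]]'
```

```text
time: 2.28
tcp_pos: [0.4515, -0.0191, 0.0763]
tcp_rot: [1.878, 2.518, -0.001]
contact_force: [1.0, 0.1, -0.2]
gripper_width: -0.0001
time: 2.78
tcp_pos: [0.4515, -0.0192, 0.0725]
tcp_rot: [1.878, 2.518, -0.001]
contact_force: [-0.6, -0.0, 0.1]
gripper_width: -0.0002
```

```bash
for i in 1 ; do python3 -m creep '[[[0,0,0.001,0],[0,0,0.002,0],[0,0,0.002,0]]]'; python3 -m creep '[[[0,0,0.001,0],[0,0,0.001,0]]]';python3 -m creep '[[[0,0,0.001,0],[0,0,0.001,0]]]'; done | grep -E 'pos|force'
```

```text
tcp_pos: [0.4514, -0.0191, 0.0704]
contact_force: [0.2, -0.0, -0.3]
tcp_pos: [0.4513, -0.0191, 0.0692]
contact_force: [-0.1, 0.0, -0.5]
tcp_pos: [0.4512, -0.0191, 0.0681]
contact_force: [0.2, 0.2, -0.9]
```

```bash
(python3 -m creep '[[[0,0,0.001,0],[0,0,0.001,0]]]'; python3 -m creep '[[[0,0,0.001,0],[0,0,0.001,0]]]') | grep -E 'pos|force'
```

```text
tcp_pos: [0.4511, -0.019, 0.067]
contact_force: [-0.1, 0.2, -0.7]
tcp_pos: [0.4511, -0.0191, 0.0659]
contact_force: [0.7, 0.6, -1.1]
```

```bash
(python3 -m creep '[[[0,0,0.001,0],[0,0,0.001,0]]]') | grep -E 'pos|force'
```

```text
tcp_pos: [0.451, -0.019, 0.0649]
contact_force: [-0.1, 1.3, 0.3]
```

Run:
```python
from h import *
import cv2
w=snapshot('wrist')[120:330,220:440];s=snapshot('side')[150:270,330:430]
w=cv2.resize(w,None,fx=2.3,fy=2.3);s=cv2.resize(s,(400,480),interpolation=cv2.INTER_CUBIC);w=cv2.resize(w,(400,480))if 0 else w
o=np.zeros((490,920,3),np.uint8);o[:w.shape[0],:w.shape[1]]=w;o[:480,510:910]=s
cv2.imwrite('pics/c2.png',cv2.resize(o,None,fx=.86,fy=.86))
```

```text
(no output)
```

View pics/c2.png

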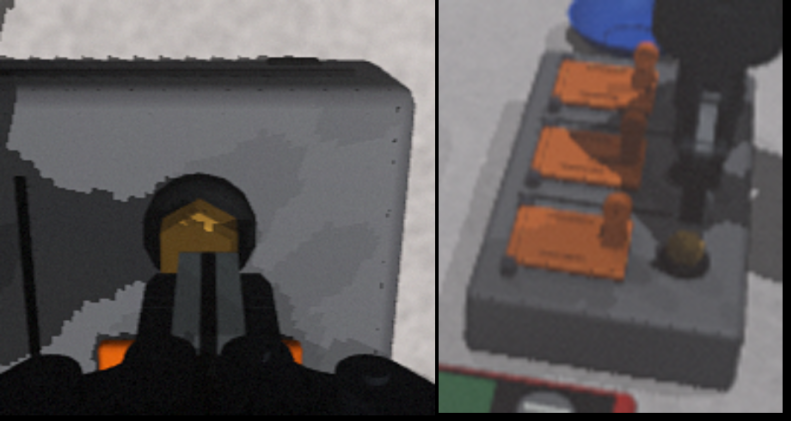

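Wrist view: the fingertips overlie the bolt laterally. In the side view the tip seems to end above the bolt, at about (690,225) against a bolt top at (687,241). There is no force yet, so I'll check the projections before going on.

Run:
```python
from h import *
s=read_state();t=s['tcp_pos'];print(t,s['contact_force'])
f=lambda X:((proj('side',X)[0]-[330,150])*4*.86+[439,0]).round()
for dz in(0,.005,.01,.02):print(dz,f(t+[0,0,dz]))
p=[.5225,-.103,.288];print('bolt',f(W(p,B[0])),f(W(p,B[0]-[0,0,.008])),W(p,B[0]))
print(tool(p,B[0])[0])
```

```text
[ 0.45104554 -0.01903869  0.06490236] [-0.37704592  0.91402324 -1.23808942]
0 [688. 248.]
0.005 [689. 241.]
0.01 [690. 235.]
0.02 [692. 222.]
bolt [690. 241.] [688. 251.] [[ 0.45094986 -0.0199002   0.07      ]]
[-0.0008004  -0.00034391 -0.0050969 ]
```

```bash
for i in 1 2 3; do python3 -m creep '[[[-0.0003,0,0.0013,0],[-0.0003,0,0.0013,0]]]'; done | grep -E 'pos|force'
```

```text
tcp_pos: [0.451, -0.0193, 0.0635]
contact_force: [-0.2, 0.9, 0.1]
tcp_pos: [0.451, -0.0196, 0.0621]
contact_force: [-0.6, -0.7, -0.5]
tcp_pos: [0.451, -0.0199, 0.0607]
contact_force: [0.5, -0.6, 0.3]
```

```bash
for i in 1 2 ; do python3 -m creep '[[[0,0,0.0013,0],[0,0,0.0013,0]]]'; done | grep -E 'pos|force'
python3 - <<'E'
from h import *
import cv2
s=snapshot('side')[160:250,350:440]
cv2.imwrite('pics/c3.png',cv2.resize(s,None,fx=6,fy=6,interpolation=cv2.INTER_CUBIC))
E
```

```text
tcp_pos: [0.4509, -0.0198, 0.0592]
contact_force: [0.4, -0.3, 0.2]
tcp_pos: [0.4508, -0.0198, 0.0578]
contact_force: [0.3, -0.6, -0.8]
```

View pics/c3.png

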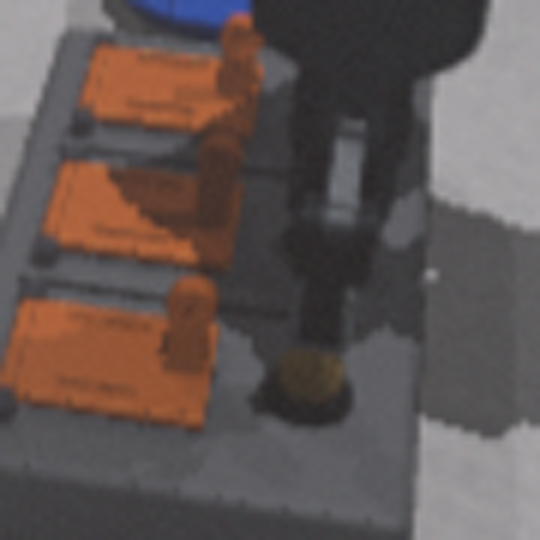

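Side crop: the tips end at about (322,345), just above the bolt top at about (313,360). So the visible tips do sit higher than the nominal TCP. I'll keep creeping down until contact.

```bash
for i in 1 2 3; do python3 -m creep '[[[0,0,0.0013,0],[0,0,0.0013,0]]]'; done | grep -E 'pos|force'
```

```text
tcp_pos: [0.4507, -0.0198, 0.0564]
contact_force: [0.5, 0.2, -0.8]
tcp_pos: [0.4507, -0.0198, 0.055]
contact_force: [-0.8, 0.1, 0.4]
tcp_pos: [0.4505, -0.0197, 0.0536]
contact_force: [0.4, 0.6, -0.3]
```

```bash
for i in 1 2; do python3 -m creep '[[[0,0,0.0013,0],[0,0,0.0013,0]]]'; done | grep -E 'pos|force'
```

```text
tcp_pos: [0.4504, -0.0197, 0.0521]
contact_force: [-0.2, 0.8, 0.6]
tcp_pos: [0.4503, -0.0197, 0.0507]
contact_force: [0.2, 0.5, 0.4]
```

Run:
```python
from h import *
import cv2
w=snapshot('wrist')[150:310,240:420];s=snapshot('side')[190:240,375:430]
cv2.imwrite('pics/s4.png',s)
s0=cv2.imread('pics/side0.png')[190:240,375:430]
s=np.vstack([s0,s]);s=cv2.resize(s,None,fx=5.9,fy=5.9,interpolation=cv2.INTER_CUBIC)
w=cv2.resize(w,(460,409),interpolation=cv2.INTER_CUBIC)
o=np.zeros((590,800,3),np.uint8);o[:409,:460]=w;o[:s.shape[0],465:465+s.shape[1]]=s
cv2.imwrite('pics/c4.png',o)
```

```text
(no output)
```

View pics/c4.png

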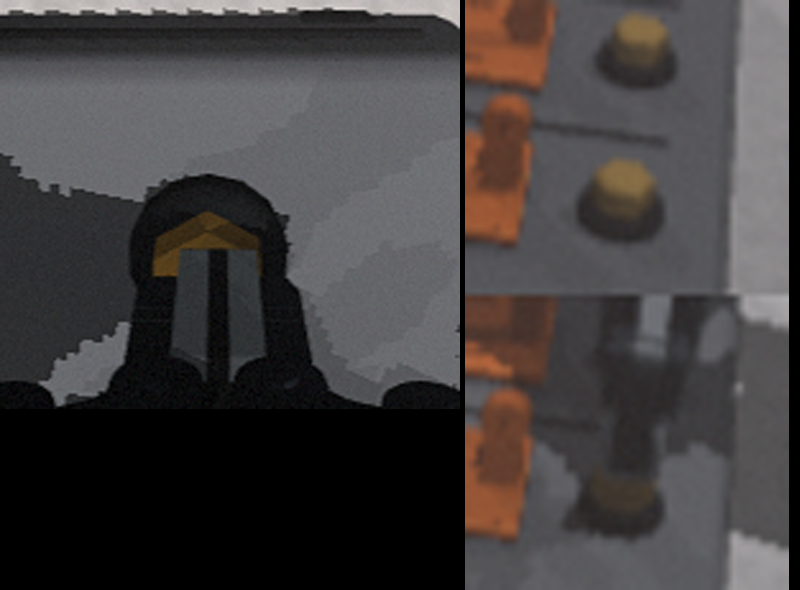

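Side: the tip now reaches roughly the bolt's top face centre, so contact should be close. Continuing in small steps.

```bash
for i in 1 2; do python3 -m creep '[[[0,0,0.0013,0],[0,0,0.0013,0]]]'; done | grep -E 'pos|force'
```

```text
tcp_pos: [0.4503, -0.0196, 0.0494]
contact_force: [0.3, -0.3, 0.5]
tcp_pos: [0.4504, -0.0197, 0.0485]
contact_force: [-2.2, 0.5, 4.4]
```

```bash
for i in 1 2; do python3 -m creep '[[[0,0,0.0013,0],[0,0,0.0013,0]]]'; done | grep -E 'pos|force'
```

```text
tcp_pos: [0.4505, -0.0197, 0.0484]
contact_force: [-6.7, 0.9, 15.1]
tcp_pos: [0.4505, -0.0198, 0.0484]
contact_force: [-7.9, 1.0, 16.7]
```

Contact at TCP z=0.0485, stiff, at about 17 N: the left bolt looks tight, with a tip offset of about 21 mm to confirm on the next bolt. On to the middle one.

```bash
(python3 -m creep '[[[0,0,-0.03,0],[-0.05,0,-0.035,0],[-0.1,0,-0.035,0],[-0.1,0,-0.02,0],[-0.1,0,-0.005,0]]]';python3 -m creep '[[[0,0,0,0]]]') | grep -E 'pos|force'
python3 - <<'E'
from h import *
print(tool([.5225,-.103,.288],B[1])[0])
E
```

```text
tcp_pos: [0.4784, -0.1151, 0.052]
contact_force: [0.8, 0.2, 0.3]
tcp_pos: [0.4763, -0.1132, 0.0499]
contact_force: [0.1, 0.6, -0.2]
[-0.00321556  0.00203013 -0.0201233 ]
```

```bash
for i in 1 ; do python3 -m creep '[[[-0.003,0.002,0,0],[-0.003,0.002,0,0]]]';python3 -m creep '[[[0,0,0.001,0],[0,0,0.001,0]]]'; python3 -m creep '[[[0,0,0.001,0],[0,0,0.001,0]]]';done | grep -E 'pos|force'
```

```text
tcp_pos: [0.4794, -0.1151, 0.0501]
contact_force: [0.2, 1.1, 0.3]
tcp_pos: [0.4796, -0.1151, 0.0493]
contact_force: [-1.1, 0.0, 0.5]
tcp_pos: [0.4796, -0.1151, 0.0485]
contact_force: [-0.8, 0.9, 3.3]
```

```bash
for i in 1 2 ; do python3 -m creep '[[[0,0,0.001,0],[0,0,0.001,0]]]';done | grep -E 'pos|force'
```

```text
tcp_pos: [0.4797, -0.1151, 0.0484]
contact_force: [-3.7, 1.9, 10.7]
tcp_pos: [0.4797, -0.1152, 0.0484]
contact_force: [-4.7, 1.6, 11.6]
```

The middle bolt makes contact at the same height and is also stiff (11.6 N), so it's tight. Now the right one.

```bash
(python3 -m creep '[[[0,0,-0.03,0],[-0.05,0,-0.035,0],[-0.1,0,-0.035,0],[-0.1,0,-0.02,0],[-0.1,0,-0.004,0]]]';python3 -m creep '[[[-0.002,0.001,-0.001,0],[-0.002,0.001,-0.001,0]]]') | grep -E 'pos|force'
python3 - <<'E'
from h import *
print(tool([.5225,-.103,.288],B[2])[0])
E
```

```text
tcp_pos: [0.5077, -0.2104, 0.0506]
contact_force: [0.3, 0.1, -0.6]
tcp_pos: [0.509, -0.211, 0.0513]
contact_force: [0.2, 0.1, -0.1]
[-0.00011835 -0.00157222 -0.01872671]
```

```bash
for i in 1 2 3 4; do python3 -m creep '[[[0,0,0.0013,0],[0,0,0.0013,0]]]';done | grep -E 'pos|force'
```

```text
tcp_pos: [0.5092, -0.2107, 0.0502]
contact_force: [-0.3, 0.1, 0.0]
tcp_pos: [0.5091, -0.2107, 0.049]
contact_force: [-0.4, 0.1, -0.7]
tcp_pos: [0.5092, -0.2108, 0.0477]
contact_force: [-0.4, -0.9, 1.2]
tcp_pos: [0.5093, -0.2108, 0.0464]
contact_force: [-1.4, 0.8, 1.5]
```

```bash
for i in 1 2 ; do python3 -m creep '[[[0,0,0.001,0],[0,0,0.001,0]]]';done | grep -E 'pos|force'
```

```text
tcp_pos: [0.5093, -0.2108, 0.0454]
contact_force: [0.6, 0.9, 1.4]
tcp_pos: [0.5092, -0.2108, 0.0443]
contact_force: [0.1, 0.0, 1.7]
```

It's sinking, already 4 mm below the others' contact height at little force. Pushing it down to the stop.

```bash
for i in 1 2 3; do python3 -m creep '[[[0,0,0.0013,0],[0,0,0.0013,0]]]';done | grep -E 'pos|force'
```

```text
tcp_pos: [0.5092, -0.2108, 0.0429]
contact_force: [-0.2, 0.4, 0.9]
tcp_pos: [0.5092, -0.2108, 0.0414]
contact_force: [0.4, 0.3, 0.4]
tcp_pos: [0.5093, -0.2108, 0.0406]
contact_force: [-1.5, 2.1, 6.5]
```

```bash
for i in 1 2; do python3 -m creep '[[[0,0,0.001,0],[0,0,0.001,0]]]';done | grep -E 'pos|force'
```

```text
tcp_pos: [0.5093, -0.2108, 0.0405]
contact_force: [-4.8, 2.4, 10.1]
tcp_pos: [0.5093, -0.2109, 0.0405]
contact_force: [-3.7, 2.5, 11.7]
```

The bolt stopped at exactly 8 mm: the right one is loose and fully down. Now I retract, half-open the gripper and go above the right tab.

```bash
(python3 -m creep '[[[0,0,-0.03,0],[0,0,-0.07,0],[0,0.022,-0.075,0],[0,0.045,-0.075,0],[0,0.045,-0.075,0]]]' ;python3 -m creep '[[[0,0,0,0],[0,0,0,0],[0,0,0,0],[0,0,0,0]]]' 0.5) | grep -vE 'rot'
python3 - <<'E'
from h import *
import cv2
p=[.5225,-.103,.288]
print(tool(p,[0,-.1,.048])[0])
s=read_state();im=snapshot('wrist');c=camera_params('wrist')
R=Ro.from_rotvec(s['tcp_rot']).as_matrix();T=c['T_tool_cam']
for L in [[-.045,-.1,.062],[-.045,0,.07],[-.045,.1,.07],[0,-.1,.095],[0,0,.095]]:
    q=R.T@(W(p,L)[0]-s['tcp_pos']);q=T[:3,:3].T@(q-T[:3,3]);print(L,q[:2]/q[2]*c['fx']+[c['cx'],c['cy']])
cv2.imwrite('pics/w5.png',im)
E
```

```text
time: 14.4
tcp_pos: [0.5539, -0.1977, 0.1149]
contact_force: [-0.2, 0.2, 0.2]
gripper_width: -0.0001
time: 14.9
tcp_pos: [0.5537, -0.1979, 0.1149]
contact_force: [-0.5, 0.3, -0.0]
gripper_width: 0.0427
[-0.00055902 -0.00232664  0.06691564]
[-0.045, -0.1, 0.062] [322.72882539 138.45811006]
[-0.045, 0, 0.07] [486.51602886 140.95696928]
[-0.045, 0.1, 0.07] [649.06431214 141.75689942]
[0, -0.1, 0.095] [322.45179278 224.28079565]
[0, 0, 0.095] [494.93635232 224.79483091]
```

View pics/w5.png

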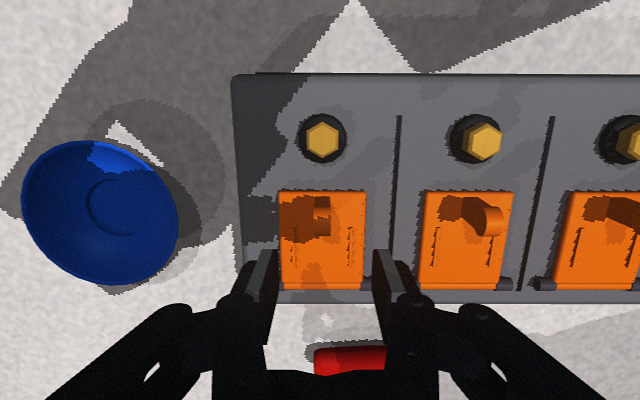

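Wrist: the right bolt is at (322,138) as predicted, the tab is at x=322, and the jaws are at 260/385, centred on 322. Descending.

```bash
(python3 -m creep '[[[0,-0.002,0.02,0],[0,-0.002,0.045,0],[0,-0.002,0.06,0],[0,-0.002,0.067,0],[0,-0.002,0.067,0]]]' ) | grep -vE 'rot'
python3 - <<'E'
from h import *
import cv2
w=snapshot('wrist')[150:350,220:420];s=snapshot('side')[140:215,365:440]
o=np.hstack([cv2.resize(w,(400,400)),cv2.resize(s,(400,400),interpolation=cv2.INTER_CUBIC)])
cv2.imwrite('pics/c6.png',o)
E
```

```text
time: 15.58
tcp_pos: [0.5511, -0.1982, 0.0478]
contact_force: [0.3, 1.0, 0.5]
gripper_width: 0.0429
```

View pics/c6.png

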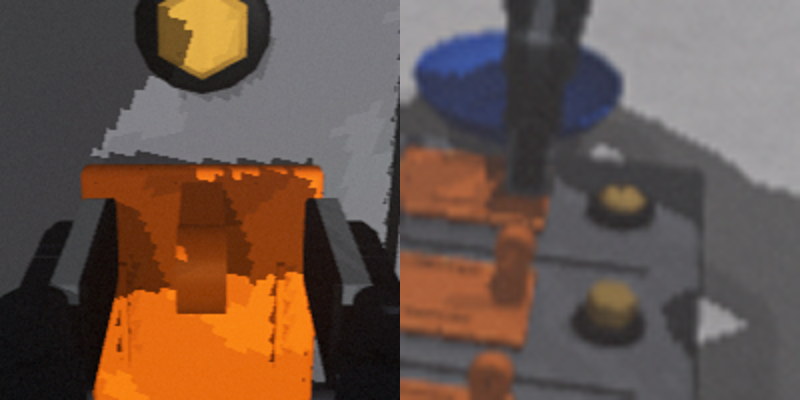

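The tab lies between the jaws at their depth, and the right bolt is visibly lower than the middle one. Closing.

```bash
(python3 -m creep '[[[0,0,0,0],[0,0,0,0],[0,0,0,0],[0,0,0,0],[0,0,0,0]]]' 0 ) | grep -vE 'rot'
python3 - <<'E'
from h import *
p=[.5225,-.103,.288]
s=read_state();R=Ro.from_rotvec(s['tcp_rot']).as_matrix()
print(tool(p,[0,-.1,.048])[0])
# tab arc: r, angle; shifts (tool y = box x fwd, tool z = down) for openings
r=np.hypot(.06,.034);a0=np.arctan2(.034,-.06)
for d in range(0,75,5):
    a=a0-np.radians(d);print(d,round(r*np.cos(a)+.06,4),round(-(r*np.sin(a)-.034),4))
E
```

```text
time: 16.3
tcp_pos: [0.5526, -0.1998, 0.0496]
contact_force: [1.2, -5.9, 2.6]
gripper_width: 0.0084
[ 0.0013286  -0.00131389  0.00162919]
0 0.0 -0.0
5 0.0032 -0.0051
10 0.0068 -0.0099
15 0.0108 -0.0144
20 0.0152 -0.0185
25 0.02 -0.0222
30 0.025 -0.0254
35 0.0304 -0.0283
40 0.0359 -0.0306
45 0.0416 -0.0325
50 0.0475 -0.0338
55 0.0534 -0.0347
60 0.0594 -0.035
65 0.0655 -0.0347
70 0.0714 -0.034
```

```bash
(python3 -m creep '[[[-0.001,0.002,-0.0025,0],[-0.001,0.003,-0.005,0],[-0.001,0.005,-0.0075,0],[-0.001,0.007,-0.01,0],[-0.001,0.007,-0.01,0]]]') | grep -vE 'rot'
python3 - <<'E'
from h import *
p=[.5225,-.103,.288];print(tool(p,[0,-.1,.0495])[0])
E
```

```text
time: 16.92
tcp_pos: [0.5593, -0.1979, 0.0591]
contact_force: [-0.0, -1.1, -11.3]
gripper_width: 0.0086
[ 0.00141421 -0.00823446  0.00965855]
```

```bash
(python3 -m creep '[[[-0.001,0.004,-0.0035,0],[-0.001,0.008,-0.007,0],[-0.001,0.013,-0.011,0],[-0.001,0.014,-0.012,0],[-0.001,0.014,-0.012,0]]]') | grep -vE 'rot'
python3 - <<'E'
from h import *
import cv2
p=[.5225,-.103,.288];print(tool(p,[0,-.1,.0495])[0])
w=snapshot('wrist')[100:350,200:450];s=snapshot('side')[140:215,365:440]
o=np.hstack([cv2.resize(w,(400,400)),cv2.resize(s,(400,400),interpolation=cv2.INTER_CUBIC)])
cv2.imwrite('pics/c7.png',o)
E
```

```text
time: 17.55
tcp_pos: [0.573, -0.1939, 0.0706]
contact_force: [-1.9, 4.4, -10.5]
gripper_width: 0.0085
[ 0.00150245 -0.02241759  0.02126804]
```

View pics/c7.png

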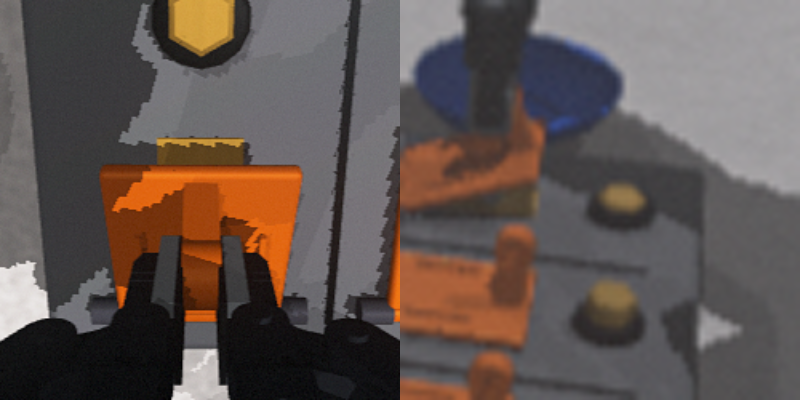

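The right cap is clearly rising (about 25°, terminal visible) with the tab between the pads, and the others are shut. Continuing along the arc.

```bash
(python3 -m creep '[[[-0.0005,0.005,-0.003,0],[-0.0005,0.01,-0.005,0],[-0.0005,0.015,-0.007,0],[-0.0005,0.016,-0.0075,0],[-0.0005,0.016,-0.0075,0]]]') | grep -vE 'rot'
python3 - <<'E'
from h import *
p=[.5225,-.103,.288];print(tool(p,[0,-.1,.0495])[0])
E
```

```text
time: 18.27
tcp_pos: [0.5876, -0.1895, 0.0777]
contact_force: [-5.4, 2.6, -7.7]
gripper_width: 0.0086
[ 0.00142486 -0.03760088  0.02857167]
```

```bash
(python3 -m creep '[[[0,0.005,-0.002,0],[0,0.01,-0.0035,0],[0,0.015,-0.005,0],[0,0.017,-0.005,0],[0,0.017,-0.005,0]]]'; python3 -m creep '[[[0,0.005,0,0],[0,0.01,0,0],[0,0.015,0,0],[0,0.016,0,0],[0,0.016,0,0]]]') | grep -vE 'rot'
python3 - <<'E'
from h import *
import cv2
p=[.5225,-.103,.288];print(tool(p,[0,-.1,.0495])[0])
w=snapshot('wrist')[100:350,200:450];s=snapshot('side')[125:275,290:440]
o=np.hstack([cv2.resize(w,(400,400)),cv2.resize(s,(400,400),interpolation=cv2.INTER_CUBIC)])
cv2.imwrite('pics/c8.png',o)
E
```

```text
time: 18.9
tcp_pos: [0.6035, -0.1847, 0.0821]
contact_force: [-4.5, 1.0, -10.9]
gripper_width: 0.0086
time: 19.52
tcp_pos: [0.6185, -0.1802, 0.0825]
contact_force: [-6.6, 1.8, -5.9]
gripper_width: 0.0077
[ 0.0014539  -0.06977925  0.03371516]
```

View pics/c8.png

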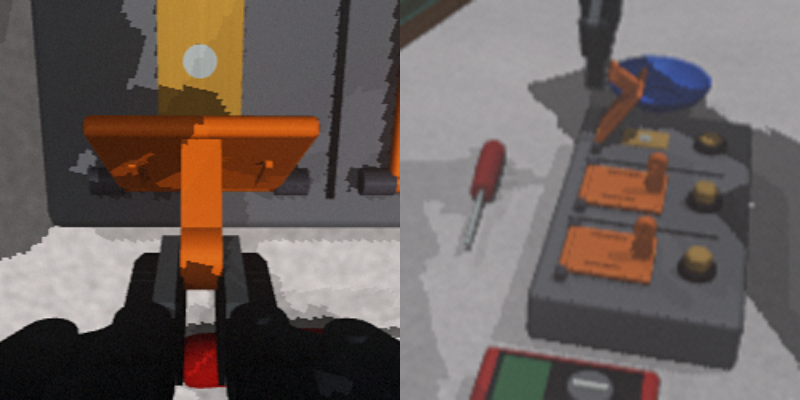

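The cap is well open, with the tab still between the pads but near their front edge. The driver, dish, meter and other caps look untouched. I'll estimate the angle from the cap's front edge (u 252–400, v about 174 in the full image).

Run:
```python
from h import *
p=[.5225,-.103,.288]
s=read_state();c=camera_params('wrist');print(s['time'],s['tcp_pos'],s['contact_force'],s['gripper_width'])
R=Ro.from_rotvec(s['tcp_rot']).as_matrix();T=c['T_tool_cam']
def px(L):
    q=R.T@(W(p,L)[0]-s['tcp_pos']);q=T[:3,:3].T@(q-T[:3,3]);return (q[:2]/q[2]*c['fx']+[c['cx'],c['cy']]).round()
print('hinge',px([.06,-.07,.052]),px([.06,-.13,.052]))
for d in (50,55,60,65,70,75):
    a=np.radians(d);f=lambda u,w,y:px([.06-u*np.cos(a)+w*np.sin(a),y,.052+u*np.sin(a)+w*np.cos(a)])
    # front edge upper/lower corners, tab centre, tab in tool coords
    tb=np.array([.06-.06*np.cos(a)+.034*np.sin(a),-.1,.052+.06*np.sin(a)+.034*np.cos(a)])
    print(d,f(.07,.006,-.07),f(.07,.006,-.13),f(.07,0,-.07),f(.07,0,-.13),'tab',px(tb),np.round(R.T@(W(p,tb)[0]-s['tcp_pos']),4))
```

```text
19.625 [ 0.61849197 -0.18022008  0.08248894] [-7.50662506  0.3068238  -6.15456574] 0.00814640583563164
hinge [375. 207.] [275. 207.]
50 [400. 158.] [253. 157.] [399. 145.] [254. 144.] tab [326. 231.] [ 0.0017 -0.023  -0.0371]
55 [401. 172.] [252. 171.] [400. 158.] [253. 157.] tab [326. 245.] [ 0.0017 -0.0171 -0.038 ]
60 [402. 187.] [251. 186.] [401. 172.] [252. 172.] tab [326. 259.] [ 0.0017 -0.0111 -0.0383]
65 [402. 202.] [251. 201.] [402. 187.] [251. 186.] tab [326. 272.] [ 0.0016 -0.005  -0.0382]
70 [402. 217.] [251. 217.] [402. 202.] [251. 202.] tab [326. 284.] [ 0.0016  0.0009 -0.0375]
75 [402. 233.] [251. 232.] [402. 218.] [251. 217.] tab [326. 294.] [ 0.0015  0.0068 -0.0363]
```

Angle estimate is about 60°. I have used all 12 views, so from here I'll check numerically: orange and brass edges in the wrist picture, and whether the grip is stable.

```bash
cat > m.py <<'E'
from h import *
import cv2
p=[.5225,-.103,.288]
s=read_state();im=snapshot('wrist');h=cv2.cvtColor(im,cv2.COLOR_BGR2HSV)
print(s['time'],s['tcp_pos'].round(4),s['contact_force'].round(1),s['gripper_width'])
o=((h[...,0]<14)&(h[...,1]>190)&(h[...,2]>50)).astype(np.uint8)
for u in(270,290,306,318,325,332,355,385):
    v=np.where(o[:,u]>0)[0];v=v[v<320];seg=np.split(v,np.where(np.diff(v)>2)[0]+1);print(u,[(int(a[0]),int(a[-1])) for a in seg if len(a)>3])
print('col290 V',h[160:225:3,290,2],'col355 V',h[160:225:3,355,2])
g=((h[...,0]>=15)&(h[...,0]<28)&(h[...,1]>110)&(h[...,2]>60)).astype(np.uint8)
n,l,st,ce=cv2.connectedComponentsWithStats(g)
for i in range(1,n):
    if st[i,4]>60:print('brass',st[i],ce[i].round(1))
c=camera_params('wrist');R=Ro.from_rotvec(s['tcp_rot']).as_matrix();T=c['T_tool_cam']
def px(L):
    q=R.T@(W(p,L)[0]-s['tcp_pos']);q=T[:3,:3].T@(q-T[:3,3]);return (q[:2]/q[2]*c['fx']+[c['cx'],c['cy']]).round(1)
print('pred bolts',px([-.045,-.1,.062]),px([-.045,0,.07]),'middle cap front/back',px([-.01,0,.058]),px([.06,0,.058]))
E
python3 m.py
```

```text
19.625 [ 0.6185 -0.1802  0.0825] [-7.5  0.3 -6.2] 0.00814640583563164
270 [(172, 209)]
290 [(172, 219)]
306 [(172, 219)]
318 [(172, 279)]
325 [(172, 280), (312, 319)]
332 [(172, 279), (313, 319)]
355 [(173, 219)]
385 [(173, 201)]
col290 V [ 53  51  51  53  76  98 109 113  89  70  71  73  69 121  96  64  57  73
  64  71  46  50] col355 V [ 90  93  92  88  92 185 203 207 177 106 108 106 105 105 106 106 102 124
 118 117 107 100]
brass [ 305    0   42   36 1240] [325.7  14.7]
brass [ 516    0   46   35 1219] [537.7  14. ]
brass [ 297   97   56   75 3644] [324.5 133.1]
pred bolts [326.4   7.1] [542.2   4.9] middle cap front/back [515.5  85. ] [495.3 210.6]
```

The angle is about 58–60°, which is thin margin. I'll push on a little and see whether the cap follows.

```bash
(python3 -m creep '[[[0,0.002,0,0],[0,0.004,0,0],[0,0.004,0,0],[0,0.004,0,0]]]') | grep -vE 'rot'; python3 m.py
```

```text
time: 20.18
tcp_pos: [0.6215, -0.1793, 0.0823]
contact_force: [-7.4, 0.6, -9.1]
gripper_width: 0.0081
20.175 [ 0.6215 -0.1793  0.0823] [-7.4  0.6 -9.1] 0.008072010798215606
270 [(171, 206)]
290 [(171, 206), (209, 213)]
306 [(171, 214)]
318 [(171, 275), (310, 319)]
325 [(171, 272), (275, 279), (310, 319)]
332 [(171, 279), (311, 319)]
355 [(171, 214)]
385 [(171, 200)]
col290 V [ 52  47  52  50  86 102 114 104  84  72  66  70  72  75  68  52  53  63
  78  42  50  53] col355 V [ 93  95  89  92 142 191 213 201 141 100  98 101 102  97  99 104 116 118
 148  83  82  98]
brass [305   0  42  29 952] [325.6  11.2]
brass [517   0  45  28 904] [538.3  10.5]
brass [ 297   91   56   80 3920] [324.4 129.8]
pred bolts [ 3.263e+02 -1.000e-01] [543.4  -2.6] middle cap front/back [516.5  78.8] [496.2 205.6]
```

The cap follows with no slip (tab end unchanged at row 279 relative to the tool). Pushing about 7 mm more.

```bash
(python3 -m creep '[[[0,0.003,0,0],[0,0.006,0,0],[0,0.008,0.0005,0],[0,0.009,0.0005,0],[0,0.009,0.0005,0]]]') | grep -vE 'rot'
cat >> m.py <<'E'
dv=float(__import__('sys').argv[1]) if len(__import__('sys').argv)>1 else 5
for d in (55,60,65,70,75):
    a=np.radians(d);f=lambda u,w,y:px([.06-u*np.cos(a)+w*np.sin(a),y,.052+u*np.sin(a)+w*np.cos(a)])[1]+dv
    print(d,'edge under/upper v',f(.07,0,-.1),f(.07,.006,-.1),'tab',f(.06,.034,-.1))
E
python3 m.py
```

```text
time: 20.85
tcp_pos: [0.6289, -0.177, 0.0812]
contact_force: [-8.4, 0.7, -9.0]
gripper_width: 0.0077
20.85 [ 0.6289 -0.177   0.0812] [-8.4  0.7 -9. ] 0.007658722905187825
270 [(169, 197)]
290 [(169, 194)]
306 [(169, 202)]
318 [(169, 278), (303, 319)]
325 [(169, 278), (302, 319)]
332 [(169, 277), (301, 319)]
355 [(170, 202)]
385 [(170, 193)]
col290 V [ 49  50  48  76  97 106 108  97  63  66  65  67  52  50  70  81  81  87
  48  47  52  45] col355 V [ 89  87  88  68 179 204 210 186  81  86  88  87  84  97 137  79  84  85
  82  82  80  86]
brass [308   0  27  11 137] [321.7   2.9]
brass [527   0  28   9 139] [540.3   2.7]
brass [ 297   76   56   84 4150] [324.4 116.4]
pred bolts [326.3 -18.9] [547.3 -22.2] middle cap front/back [519.6  62.9] [498.8 193.4]
55 edge under/upper v 135.6 149.3 tab 225.5
60 edge under/upper v 149.8 164.4 tab 240.0
65 edge under/upper v 164.9 180.1 tab 253.7
70 edge under/upper v 180.5 196.0 tab 266.3
75 edge under/upper v 196.3 211.9 tab 277.6
```

Now about 66–68°. I hold to check stability, and compare the bystanders and other caps with the first pictures.

```bash
(python3 -m creep '[[[0,0.001,0,0],[0,0.001,0,0],[0,0.001,0,0],[0,0.001,0,0],[0,0.001,0,0]]]') | grep -vE 'rot'; python3 m.py | grep -E '^(290|306|325|355|60|65|70)'
python3 - <<'E'
from h import *
import cv2
def comps(im):
    h=cv2.cvtColor(im,cv2.COLOR_BGR2HSV);out={}
    for n,m in dict(red=((h[...,0]<5)|(h[...,0]>172)),blue=(h[...,0]>105)&(h[...,0]<130),orange=(h[...,0]>=7)&(h[...,0]<15)).items():
        k,l,st,ce=cv2.connectedComponentsWithStats((m&(h[...,1]>160)&(h[...,2]>60)).astype(np.uint8))
        out[n]=[(int(st[i,4]),ce[i].round(1).tolist()) for i in range(1,k) if st[i,4]>50]
    return out
for n in('top','side'):
    a,b=comps(cv2.imread(f'pics/{n}0.png')),comps(snapshot(n))
    for k in a:print(n,k,'\n  before',a[k],'\n  now   ',b[k])
E
```

```text
time: 21.52
tcp_pos: [0.6289, -0.177, 0.0812]
contact_force: [-8.1, 0.5, -7.1]
gripper_width: 0.008
290 [(169, 195)]
306 [(169, 202)]
325 [(169, 278), (303, 319)]
355 [(170, 202)]
60 edge under/upper v 149.6 164.2 tab 239.8
65 edge under/upper v 164.7 179.9 tab 253.5
70 edge under/upper v 180.3 195.8 tab 266.1
top red 
  before [(257, [367.3, 168.1]), (515, [267.3, 248.3]), (207, [552.6, 346.9]), (215, [545.4, 356.6])] 
  now    [(253, [367.4, 168.0]), (535, [268.2, 248.1]), (208, [552.7, 347.0]), (214, [545.4, 356.6])]
top blue 
  before [(233, [1.7, 193.1]), (1526, [459.7, 199.9])] 
  now    [(260, [1.8, 192.8]), (77, [440.7, 193.8]), (352, [474.0, 204.8])]
top orange 
  before [(690, [398.8, 213.5]), (706, [360.9, 224.4]), (716, [322.5, 235.4])] 
  now    [(489, [357.4, 223.2]), (711, [322.6, 235.4])]
side red 
  before [] 
  now    []
side blue 
  before [] 
  now    []
side orange 
  before [(127, [368.4, 193.9]), (53, [381.3, 200.1]), (330, [366.0, 220.2])] 
  now    [(279, [371.5, 195.6]), (406, [366.4, 220.1])]
```

```bash
python3 -c "
from station import *
print(finish_job());s=read_state();print(s['time'],s['tcp_pos'],s['gripper_width'])"
```

```text
the job is handed in; nothing more can be done
None
the job is handed in; nothing more can be done
```

The loose bolt was the right one. I pushed it down to its stop and handed the job in with the gripper holding the right cap about 66–68° open.

- **Bolts:** The left and middle bolts both stopped at the same height (TCP z 0.0484 m), at about 17 N and 12 N. The right one sank from that height to z 0.0405, the full 8 mm, and stopped firmly there under about 12 N.
- **Cap:** I pinched the right cap's tab only after its bolt had sunk. During the last 0.6 s hold, pose and grip width (8 mm) did not change. The job took about 22 s.
- **Other items:** The middle and left caps look shut. The meter and driver have not moved in the top view. The arm partly hid the dish there at the end, so my last clear look at it was an earlier side picture, where it sat unmoved.

**Disagreements in the checks:**
- **Fingertip height:** The bolts were met about 21 mm lower in TCP height than expected, so the fingertips really sit that much above the reported TCP.
- **Grip:** The tab ended about 10 mm off the pads' centre, towards their front edge, but it did not slip in the last pushes.
- **Angle:** It comes from picture edges with a 5-pixel calibration offset, so it is good to about 3°.

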